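# Set the spout rest in its telescopic stand

### The job

Take the square steel post with the V-shaped spout rest out of its parking socket and fit it into the sleeve of the stand, its sprung button on the same side as the holes. Slide it gently down until the button has popped fully out through the upper hole, do not force it against the button once it is caught, and let go, leaving the post standing there and the other things undisturbed.

Things in the scene. Friction and masses are not known exactly. Their poses are not given: they have to be found in the camera images.
- tube: loose post: square steel tube 24 x 24 mm, 165 mm long, about 0.15 kg, with a black V-shaped rest on top (prongs spread along x, up to 180 mm). Origin: centre of its underside; z runs up it; the button is on its +x face, centred 42 mm above the underside. Grip the plain y faces. It starts upright in the parking socket, its underside 6 mm above the table.
- grip (a point): point on the tube's axis 150 mm above its underside, the height to grip it, fingers on the y faces
- button (a joint): sprung steel button of 10 mm diameter in the tube's +x face: 0 = fully out (stands 9 mm proud), about 0.004 to 0.008 = pressed in by the sleeve wall (m). The spring pushes it out with about 4 N when out, 7 N when pressed in. Once it is caught in a hole the tube is rigidly stopped: a push of 5 to 10 N is enough to feel it.
- stand: fixed stand: foot plate 150 x 120 x 10 mm carrying an upright, square steel sleeve, 27 x 27 mm inside, on its z axis, open at the top. Origin: centre of the foot's underside, on the table; z up. The holes are on its +x side. The tube's axes and the stand's agree when it is fitted right.
- mouth (a point): centre of the sleeve's mouth, on the stand's z axis, 146 mm above the table, axes as the stand's. The mouth flares out about 5 mm on three sides; on the +x side a long ramp, 11 mm out at the top and reaching down to 122 mm above the table, presses the button in as the tube goes down (a push of about 4 N; the sliding drag after it is 2 to 4 N, more than the tube's weight).
- park: fixed grey plastic parking socket: base 100 x 90 x 6 mm with a square pocket 27 mm wide and 26 mm deep (rim 32 mm above the table). Origin: centre of its underside. The tube stands in it with the same axes.
- jug: white plastic mug-shaped jug, 90 mm wide, 130 mm tall, standing off to the left; origin at the centre of its underside. Leave alone.
- bottle: closed white bottle, 60 mm wide, 150 mm tall, standing off to the right; origin at the centre of its underside. Leave alone.
- spanner: spanner lying on the table beyond the work; origin near the middle of its underside. Leave alone.
- holes (a point): on the stand's +x face, 78 mm above the table: the middle of the range in which the upper hole lies. An aluminium plate there has two holes 15 mm wide, 13 mm high, the upper 32 mm above the lower; it is clamped by hand, so the upper hole's centre is 65 to 91 mm above the table, not measured. A button that has popped into a hole locks the tube both ways, with about 3 mm of play in all.
Things that resemble listed ones, but are neither listed nor needed, are in the scene too. What is meant by the tube is not orange, and is the larger of those in its own colour.

How it is judged:
By the outcome, as a careful person would: the job done as asked, in the order asked, and still so for the second after the job is handed in, with the robot touching nothing.
It also fails if it takes over 64 s, if anything falls off the work surface, if the arm or the gripper's body presses on something with over 40 N, if the wrist force passes 120 N, or if a joint passes its speed limit or range.

### The arm

A 7-joint arm with a two-finger parallel gripper is mounted at the origin on the work surface. World frame = base frame: x ahead of the robot, y to its left, z up, the work surface at z = 0. Lengths are in m, angles in rad, forces in N, time in s.
With the tool pointing down it reaches from about 0.425 to 0.875 m from the base axis. Payload 4.7 kg.
Tool frame: the origin (TCP) lies on the mounting face of the last link; the fingertips stand 182 mm ahead of it and the grasp point (between the pads) lies ahead of it (ctrl.grip_point_offset is the z of the grasp point in the tool frame, in m); z points along the fingers, y is the line along which they close (so a half turn about z gives the same grasp; the last joint's range is limited). The gripper opens to 87 mm and grips with 3 to 60 N. Pads are 19 mm wide; open, the fingers measure 117 mm over their backs; the gripper's body (75 mm by 190 mm) begins 51 mm behind the grasp point.
Start: joints at [1.15, 0.321, -0.07, 1.45, 0.023, 1.371, -0.057], TCP at [0.274, -0.59, 0.405] pointing down, gripper open.
Joint ranges: [-2.86, 2.86], [-0.3, 2.09], [-1.38, 1.24], [0.06, 2.45], [-1.56, 4.7], [0.09, 2.05], [-2.69, 2.69]. Speed limits (rad/s): [2.57, 2.57, 3.14, 3.14, 3.14, 3.14, 3.14].

### API

Orientations are given as a rotation vector (axis times angle).
In Python, from bench import ctrl gives the robot as it stands.
- The arm moves only by the shell command python3 -m inch 'ROWS' [FORCE]. ROWS is a JSON list of rows, 1 to 20 of them, each of 5 numbers: dx, dy, dz in parts of the range, where 1.0 means 0.6 m, then a turn about the tool's z in parts of the range, where 1.0 means pi rad, then the opening from 0.0 (shut) to 1.0 (fully open); each row is the pose to reach, as a shift and turn from the pose commanded when the command began, along the tool's axes at that moment; what a row does not reach only later rows make up. A row lasts 1/10 s, in which the tool goes at most 0.05 m and 0.15 rad, less where a joint would pass 70% of its speed; a pose out of reach is approached as far as the arm can. The fingers move at their own pace and stop on an object; FORCE is the grip in N (left out, the last holds). Time passes only in rows, so rows that do not move let the fingers close. It prints the time, the measured TCP pose, the force, the opening and the grip force at its end. No shift or turn number may pass 1 either way. Input that does not fit is refused with a message, and nothing moves.
- ctrl.get_state(): the state, without advancing time (a new reading comes with each control period).
- ctrl.get_image(name): name is "scene" or "side" or "wrist"; returns (picture, depth): 480x640x3 uint8, red, green, blue; 480x640 float32, m along the optical axis (not along the pixel's ray), 0 where there is no reading.
- ctrl.camera_model(name): a dict with "vertical_fov" (degrees; the focal length in pixels is half the picture's height over the tangent of half this angle, whatever the lens; pixels are square), "cx", "cy" (the principal point, pixels), "k1" (the pictures are not rectified: a ray, as slopes to the right and down, at radius r is drawn at 1 + k1 r^2 times it, then the intrinsics apply), "rvec" (rotation vector, rad) and "tvec" (3), from world to camera coordinates, as OpenCV has them; the wrist camera has in their place "hand_eye" (4x4, takes a point from camera to tool coordinates, whose origin is the TCP and whose axes are the flange's). Camera axes: x right, y down, z forward; pixel columns grow to the right and rows downward; lengths in m; the calibration is good to about 2 mm. A picture is of the moment at which its call begins: read the wrist's pose just before it. camera_model takes no time and is no camera call.
- ctrl.close_job(): hands the job in; it is judged then, once.
The state is a dict: "time": time; "joint_positions": joint angles; "qd": joint speeds; "joint_torque": joint torques, N m; "position": TCP position; "tool_rot": TCP orientation; "ft_force": force on the tool from outside, world axes, zero at the start; "torque": the same for the moment, N m; "grip_width": opening from 0.0 (shut) to 1.0 (fully open); "grip_force": force on a finger pad.
Only numpy, scipy, OpenCV 4.12 (cv2) and the standard library are available. Lean on these libraries where they do the work, as an engineer would, in place of code of your own. Each camera call takes 0.05 s, during which the arm holds its last target. There are 200 camera calls.

## Working session

There is one attempt and no reset: what is moved stays moved. The work goes in short steps, Python scripts to look and compute and a shell command to move; the robot and the scene stay as the last step left them, time stands still between calls to the robot, and variables do not carry over. Pictures are saved under pics/ and viewed, at most 10 in all, crops included, and the job is handed in when it is done.

```bash
mkdir -p pics; ls; cat > h.py <<'E'
import numpy as np,cv2
from scipy.spatial.transform import Rotation as R
from bench import ctrl
def grab(n):
    s=ctrl.get_state(); im,d=ctrl.get_image(n); m=ctrl.camera_model(n)
    f=240/np.tan(np.radians(m["vertical_fov"])/2)
    if "hand_eye" in m:
        T=np.eye(4);T[:3,:3]=R.from_rotvec(s["tool_rot"]).as_matrix();T[:3,3]=s["position"]
        T=T@np.array(m["hand_eye"])
    else:
        W=np.eye(4);W[:3,:3]=R.from_rotvec(m["rvec"]).as_matrix();W[:3,3]=m["tvec"];T=np.linalg.inv(W)
    return im,d,(f,m["cx"],m["cy"],m["k1"],T)
def ray(c,uv):
    f,cx,cy,k,T=c; q=(np.atleast_2d(uv)-[cx,cy])/f; p=q.copy()
    for _ in range(20): p=q/(1+k*(p**2).sum(1,keepdims=True))
    return T[:3,3],np.c_[p,np.ones(len(p))]@T[:3,:3].T
def onz(c,uv,z):
    o,d=ray(c,uv); return o+d*((z-o[2])/d[:,2])[:,None]
def cloud(c,dep):
    v,u=np.mgrid[0:480,0:640]; o,d=ray(c,np.c_[u.ravel(),v.ravel()])
    return (o+d*dep.reshape(-1,1)).reshape(480,640,3)
def save(n,im): cv2.imwrite("pics/"+n,im[:,:,::-1])
E
python3 - <<'E'
from h import *
for n in("scene","side"):
    im,d,c=grab(n);save(n+"0.png",im);np.savez(n+".npz",im=im,d=d,c=np.array(c,dtype=object))
    print(n,c[4].round(3),c[0])
print(ctrl.grip_point_offset,ctrl.get_state())
E
```

```text
pics
scene [[ 0.816  0.473 -0.333  1.028]
 [ 0.579 -0.68   0.451 -0.497]
 [-0.013 -0.561 -0.828  1.079]
 [ 0.     0.     0.     1.   ]] 456.3362847047431
side [[-0.902 -0.291  0.319  0.292]
 [-0.432  0.585 -0.687  0.73 ]
 [ 0.013 -0.757 -0.653  0.807]
 [ 0.     0.     0.     1.   ]] 490.6190179103749
0.1635 {'time': 0.1, 'joint_positions': array([ 1.15013323,  0.321757  , -0.0700866 ,  1.4515408 ,  0.0225844 ,
        1.37077462, -0.05689816]), 'qd': array([-0.00338805, -0.00022578,  0.00028202, -0.00081248,  0.00088152,
        0.00088354,  0.00104233]), 'joint_torque': array([-2.69969260e-04, -4.92570555e+01, -4.05662460e-01, -3.13398814e+01,
       -6.41150982e-02,  3.95710382e-02,  9.64681817e-05]), 'position': array([ 0.27367913, -0.58938438,  0.40377147]), 'tool_rot': array([-3.06605053e+00, -6.77248760e-01,  6.88150135e-04]), 'ft_force': array([-0.3799382 , -0.33461728,  0.28845909]), 'torque': array([ 0.00757457, -0.01879156,  0.01162905]), 'grip_force': 0.0, 'grip_width': 0.9970683653146006}
```

View pics/scene0.png

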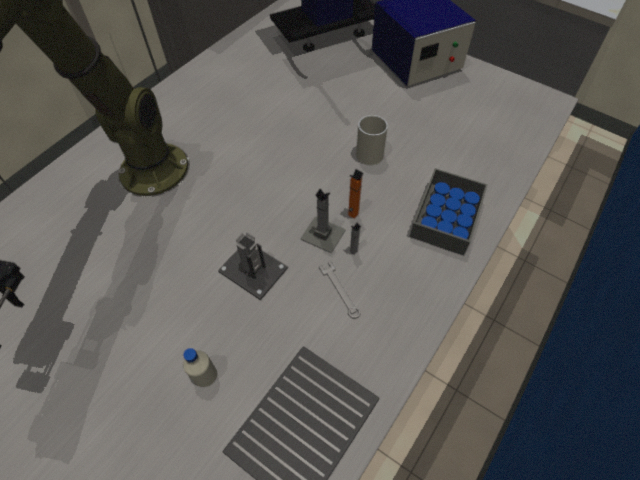

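View pics/side0.png

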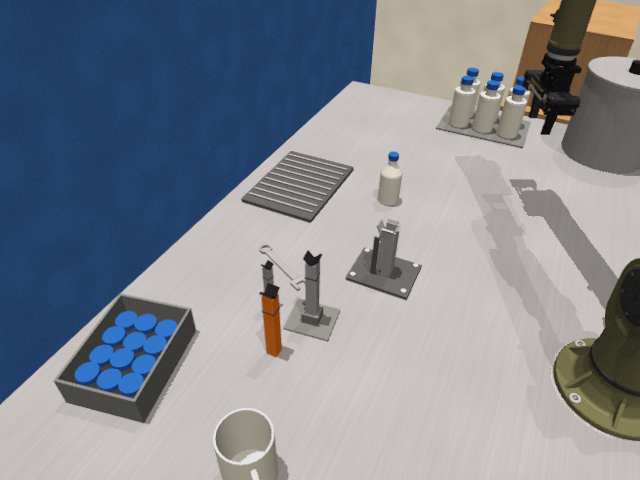

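The scene view shows four posts:
- Grey post in the socket at (323,213).
- Orange post at (355,193).
- Small grey post at (355,238).
- Stand at (253,262).

The one meant is at (323,213), or (313,287) in the side view: it is grey, the larger of the two, and stands in the socket. I'll confirm it in a crop.

```bash
python3 - <<'E'
from h import *
Z={n:np.load(n+".npz",allow_pickle=True) for n in("scene","side")}
a=cv2.resize(Z["scene"]["im"][165:305,210:370],None,fx=2.5,fy=2.5,interpolation=3)
b=cv2.resize(Z["side"]["im"][215:355,260:420],None,fx=2.5,fy=2.5,interpolation=3)
save("crop1.png",np.hstack([a,b]))
for n in Z:
    P=cloud(Z[n]["c"],Z[n]["d"]);z=P[...,2];v,u=np.mgrid[0:480,0:640]
    x0,x1,y0,y1=(215,345,175,300) if n=="scene" else (284,425,215,340)
    w=(u>x0)&(u<x1)&(v>y0)&(v<y1)
    # plates
    for lo,hi in((.003,.0085),(.0085,.014),(.028,.036),(.14,.15),(.15,.165),(.165,.2)):
        m=(w&(z>lo)&(z<hi)).astype(np.uint8)
        k,l,s,c=cv2.connectedComponentsWithStats(m)
        for i in range(1,k):
            if s[i,4]>12:
                q=P[l==i]; r=cv2.minAreaRect((q[:,:2]*1000).astype(np.float32))
                print(n,lo,hi,s[i,4],c[i].round(),"zmed",np.median(q[:,2]).round(4),"rect",np.round(r[0],1),np.round(r[1],1),round(r[2],1))
E
```

```text
scene 0.003 0.0085 17 [263. 180.] zmed 0.0039 rect [329.3 160.6] [12.6 32. ] 39.0
scene 0.003 0.0085 13 [274. 180.] zmed 0.0037 rect [356.8 181.5] [12.8 30.3] 38.8
scene 0.003 0.0085 19 [233. 186.] zmed 0.0038 rect [265.4  91.3] [13.6 40.8] 53.4
scene 0.003 0.0085 16 [342. 188.] zmed 0.0044 rect [547.4 277.6] [13.8 41.6] 20.5
scene 0.003 0.0085 15 [295. 186.] zmed 0.0038 rect [427.  201.9] [11.2 29. ] 67.4
scene 0.003 0.0085 13 [310. 199.] zmed 0.0035 rect [494.7 185.2] [ 9.1 25.4] 36.2
scene 0.003 0.0085 534 [323. 236.] zmed 0.006 rect [600.  105.5] [117.  104.8] 15.5
scene 0.003 0.0085 15 [285. 225.] zmed 0.0037 rect [489.3  66.5] [17.5 15.3] 37.5
scene 0.003 0.0085 44 [224. 253.] zmed 0.0044 rect [ 406.5 -109.6] [23.8 52. ] 65.5
scene 0.003 0.0085 14 [232. 251.] zmed 0.0035 rect [420.4 -90.7] [12.7 21.2] 35.5
scene 0.003 0.0085 36 [272. 253.] zmed 0.0041 rect [516.3 -29.3] [50. 17.] 12.5
scene 0.003 0.0085 34 [291. 269.] zmed 0.0039 rect [595.3 -39.5] [24.  29.9] 43.0
scene 0.003 0.0085 70 [333. 270.] zmed 0.0048 rect [687.2  20.7] [67.7 31.8] 45.1
scene 0.003 0.0085 15 [219. 273.
[... 2858 characters left out ...]
5 0.014 23 [315. 323.] zmed 0.0107 rect [582.6 112.4] [27.9 14.4] 57.0
side 0.028 0.036 53 [381. 268.] zmed 0.032 rect [507.2 -87. ] [55.5 23.7] 36.1
side 0.028 0.036 127 [312. 313.] zmed 0.0316 rect [598.2 103.6] [38.  39.4] 7.8
side 0.14 0.15 34 [379. 223.] zmed 0.1447 rect [ 532.7 -101.6] [27.3  6.8] 88.1
side 0.14 0.15 88 [394. 224.] zmed 0.1445 rect [ 499.5 -109.8] [25.1 47.3] 46.0
side 0.14 0.15 35 [387. 231.] zmed 0.1458 rect [508.9 -81.4] [25.2  7.3] 6.7
side 0.14 0.15 47 [312. 274.] zmed 0.1447 rect [591.8 108.4] [31.  16.1] 50.1
side 0.15 0.165 88 [312. 270.] zmed 0.157 rect [591.8 108.8] [30.9 16.8] 49.5
side 0.165 0.2 211 [311. 260.] zmed 0.1777 rect [598.2 103.7] [31.4 27.5] 8.5
```

View pics/crop1.png

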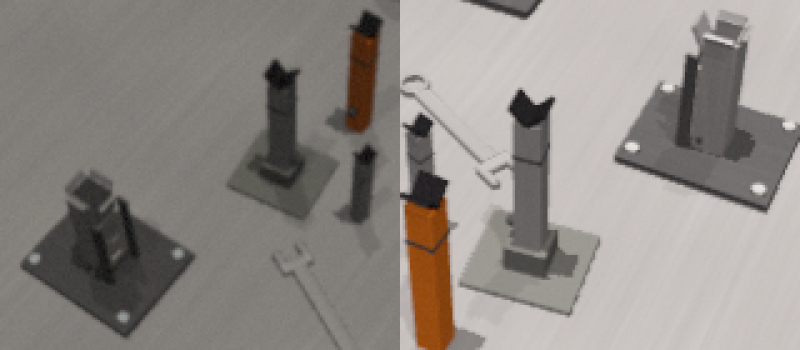

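The crops confirm it: the post in the grey socket (scene (323,213)) has the black V rest and the button bump on its left in the side view, which is world +x. The stand's hole plate and ramp are on world +x too. Next I'll check the orange neighbour and work out the first move.

```bash
cat >> h.py <<'E'
def goto(xyz,yaw,s=None):
    """shift in tool axes & turn, to put TCP at xyz, tool y along +-(tube y at yaw)"""
    s=s or ctrl.get_state(); M=R.from_rotvec(s["tool_rot"]).as_matrix()
    d=M.T@(np.array(xyz)-s["position"]); y=M[:2,1]; cur=np.arctan2(y[1],y[0])
    out=[]
    for k in(0,1):
        t=yaw+np.pi/2+k*np.pi-cur; t=(t+np.pi)%(2*np.pi)-np.pi
        out.append(round(-t,4))   # tool z is down
    print("pos",s["position"].round(4),"shift",d.round(4),"turn",out,"tilt",M[:,2].round(4),"q7",s["joint_positions"][6].round(3))
E
python3 - <<'E'
from h import *
Z=np.load("side.npz",allow_pickle=True);P=cloud(Z["c"],Z["d"]);im=Z["im"].astype(int)
m=(im[...,0]>120)&(im[...,2]<60)&(P[...,2]>.02);v,u=np.mgrid[0:480,0:640];m&=(u>255)&(u<290)&(v>280)
q=P[m];print("orange",np.median(q,0),q.min(0),q.max(0))
Z=np.load("scene.npz",allow_pickle=True);P=cloud(Z["c"],Z["d"])
w=P[215:250,348:364].reshape(-1,3);w=w[w[:,2]>.02];print("small",np.median(w,0),w.max(0))
goto([.598,.1025,.45],np.radians(7.5))
E
```

```text
orange [0.62223541 0.22315501 0.09612981] [0.2924249  0.20190702 0.02011925] [0.63932212 0.72983951 0.80741453]
small [0.70496754 0.09872691 0.08671272] [1.02814209 0.20163016 1.07885564]
pos [ 0.2737 -0.5894  0.4038] shift [ 0.5856 -0.491  -0.0454] turn [np.float64(-2.8377), np.float64(0.3039)] tilt [-8.0e-04  1.5e-03 -1.0e+00] q7 -0.057
```

The rows are not in the units I measure in: shifts go in shares of 0.6 m and turns go in shares of pi rad. I convert before sending: 0.586 m / 0.6 = 0.9767, -0.045 m / 0.6 = -0.075, 0.304 rad / 3.1416 = 0.0968.

```bash
python3 -m inch '[[0.9767,-0.8183,-0.075,0.0968,1],[0.9767,-0.8183,-0.075,0.0968,1],[0.9767,-0.8183,-0.075,0.0968,1],[0.9767,-0.8183,-0.075,0.0968,1],[0.9767,-0.8183,-0.075,0.0968,1],[0.9767,-0.8183,-0.075,0.0968,1],[0.9767,-0.8183,-0.075,0.0968,1],[0.9767,-0.8183,-0.075,0.0968,1],[0.9767,-0.8183,-0.075,0.0968,1],[0.9767,-0.8183,-0.075,0.0968,1],[0.9767,-0.8183,-0.075,0.0968,1],[0.9767,-0.8183,-0.075,0.0968,1],[0.9767,-0.8183,-0.075,0.0968,1],[0.9767,-0.8183,-0.075,0.0968,1],[0.9767,-0.8183,-0.075,0.0968,1],[0.9767,-0.8183,-0.075,0.0968,1],[0.9767,-0.8183,-0.075,0.0968,1],[0.9767,-0.8183,-0.075,0.0968,1],[0.9767,-0.8183,-0.075,0.0968,1],[0.9767,-0.8183,-0.075,0.0968,1]]' 25
python3 - <<'E'
from h import *
goto([.598,.1025,.45],np.radians(7.5))
im,d,c=grab("wrist");save("wrist1.png",im);P=cloud(c,d);np.savez("wrist.npz",im=im,P=P)
z=P[...,2]
near=np.hypot(P[...,0]-.598,P[...,1]-.1025)<.075
for lo,hi in((.004,.009),(.029,.035),(.145,.165),(.165,.2)):
    q=P[near&(z>lo)&(z<hi)&(d>0)]
    if len(q)>20:
        r=cv2.minAreaRect((q[:,:2]*1000).astype(np.float32));print(lo,len(q),np.round(r[0],1),np.round(r[1],1),round(r[2],1),np.median(q,0).round(4),q.min(0).round(4),q.max(0).round(4))
E
```

```text
time: 2.1
position: [0.5983, 0.1006, 0.4498]
tool_rot: [3.134, 0.2, -0.0]
ft_force: [-0.2, 1.6, -0.7]
grip_width: 1.004
grip_force: 0.0
pos [0.5983 0.1006 0.4498] shift [-0.0001 -0.002  -0.0002] turn [np.float64(3.1383), np.float64(-0.0033)] tilt [-0.     -0.0013 -1.    ] q7 -1.77
0.004 5104 [596.2 103. ] [99.8 90.2] 7.2 [0.6115 0.1068 0.0062] [0.5414 0.0533 0.004 ] [0.6502 0.1533 0.009 ]
0.029 353 [596.2 102.7] [36.9 36.4] 6.6 [0.6061 0.0988 0.0323] [0.5763 0.0831 0.0298] [0.6164 0.1228 0.0347]
0.145 192 [607.4 104.1] [ 2.2 23.8] 5.5 [0.6079 0.1046 0.1557] [0.6052 0.0922 0.1451] [0.6094 0.1159 0.165 ]
0.165 1637 [596.1 102.8] [32.2 24. ] 7.0 [0.594  0.1028 0.1808] [0.5794 0.0892 0.1657] [0.6132 0.1166 0.1871]
```

View pics/wrist1.png

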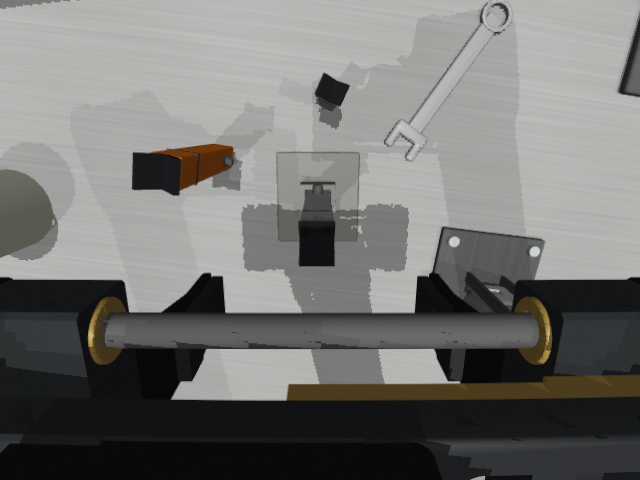

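The wrist picture shows the tube top at (317,240), with the button on its +x face at (318,188). The orange post is well to the left. Tube: centre (0.5965, 0.1028), yaw 7°. Now I'll descend to grip.

To row units: 0.13 m / 0.6 = 0.2167, 0.11 m / 0.6 = 0.1833, 0.005 rad / 3.1416 = 0.0016.

```bash
python3 - <<'E'
from h import *
goto([.5965,.1028,.3195],np.radians(7.0))
E
python3 -m inch '[[-0.0033,-0.0033,0,0,1],[-0.0033,-0.0033,0.0667,0.0016,1],[-0.0033,-0.0033,0.1333,0.0016,1],[-0.0033,-0.0033,0.1833,0.0016,1],[-0.0033,-0.0033,0.2167,0.0016,1],[-0.0033,-0.0033,0.2167,0.0016,1],[-0.0033,-0.0033,0.2167,0.0016,1]]'
python3 - <<'E'
from h import *
goto([.5965,.1028,.3195],np.radians(7.0))
E
```

```text
pos [0.5983 0.1008 0.4498] shift [-0.0015 -0.0023  0.1303] turn [np.float64(-3.1358), np.float64(0.0058)] tilt [ 1.0e-04 -1.1e-03 -1.0e+00] q7 -1.77
time: 2.85
position: [0.5963, 0.1042, 0.3204]
tool_rot: [3.135, 0.197, 0.001]
ft_force: [0.1, 0.4, 0.4]
grip_width: 0.998
grip_force: 0.0
pos [0.5963 0.1042 0.3204] shift [0.     0.0014 0.0009] turn [np.float64(-3.1382), np.float64(0.0034)] tilt [ 3.e-04  0.e+00 -1.e+00] q7 -1.818
```

To row units: 0.001 m / 0.6 = 0.0017, 0.003 rad / 3.1416 = 0.001.

```bash
python3 -m inch '[[0,0.0017,0.0017,0.001,1],[0,0.0017,0.0017,0.001,1],[0,0.0017,0.0017,0.001,0.4],[0,0.0017,0.0017,0.001,0.2],[0,0.0017,0.0017,0.001,0.1],[0,0.0017,0.0017,0.001,0.1],[0,0.0017,0.0017,0.001,0.1],[0,0.0017,0.0017,0.001,0.1],[0,0.0017,0.0017,0.001,0.1],[0,0.0017,0.0017,0.001,0.1],[0,0.0017,0.0017,0.001,0.1],[0,0.0017,0.0017,0.001,0.1]]' 30
```

```text
time: 4.05
position: [0.5963, 0.1033, 0.3187]
tool_rot: [3.136, 0.193, -0.0]
ft_force: [0.3, -1.2, 0.6]
grip_width: 0.274
grip_force: 30.0
```

To row units: -0.175 m / 0.6 = -0.2917, -0.03 m / 0.6 = -0.05.

```bash
python3 -m inch '[[0,0,-0.0167,0,0.1],[0,0,-0.0333,0,0.1],[0,0,-0.05,0,0.1],[0,0,-0.0833,0,0.1],[0,0,-0.1333,0,0.1],[0,0,-0.1833,0,0.1],[0,0,-0.2333,0,0.1],[0,0,-0.275,0,0.1],[0,0,-0.2917,0,0.1],[0,0,-0.2917,0,0.1],[0,0,-0.2917,0,0.1]]'
python3 - <<'E'
from h import *
goto([.508,-.1000,.494],0)
E
```

```text
time: 5.15
position: [0.5961, 0.1033, 0.4926]
tool_rot: [3.135, 0.193, -0.003]
ft_force: [-0.2, -0.3, -2.6]
grip_width: 0.277
grip_force: 30.0
pos [0.5961 0.1033 0.4926] shift [-0.1124  0.191  -0.0011] turn [np.float64(-3.0187), np.float64(0.1229)] tilt [-1.6e-03 -4.0e-04 -1.0e+00] q7 -1.773
```

To row units: 0.191 m / 0.6 = 0.3183, 0.19 m / 0.6 = 0.3167, 0.123 rad / 3.1416 = 0.0392.

```bash
python3 -m inch '[[-0.025,0.0417,-0.0017,0.0064,0.1],[-0.0567,0.095,-0.0017,0.0159,0.1],[-0.0883,0.1483,-0.0017,0.0255,0.1],[-0.12,0.2017,-0.0017,0.035,0.1],[-0.15,0.255,-0.0017,0.0392,0.1],[-0.175,0.2967,-0.0017,0.0392,0.1],[-0.1867,0.3167,-0.0017,0.0392,0.1],[-0.1867,0.3183,-0.0017,0.0392,0.1],[-0.1867,0.3183,-0.0017,0.0392,0.1],[-0.1867,0.3183,-0.0017,0.0392,0.1]]'
python3 - <<'E'
from h import *
goto([.508,-.1000,.494],0)
A=[]
for n in("scene","side"):
    im,d,c=grab(n);x,y=(200,180) if n=="scene" else (330,150)
    A.append(cv2.resize(im[y-60:y+140,x-50:x+110],None,fx=2.5,fy=2.5,interpolation=3)); P=cloud(c,d)
    near=np.hypot(P[...,0]-.508,P[...,1]+.1)<.13
    for lo,hi in((.0085,.0135),(.143,.149),(.165,.19),(.19,.225),(.225,.26),(.26,.29)):
        q=P[near&(P[...,2]>lo)&(P[...,2]<hi)&(np.hypot(P[...,0]-.508,P[...,1]+.1)<(.05 if lo>.1 else .13))]
        if len(q)>10:
            r=cv2.minAreaRect((q[:,:2]*1000).astype(np.float32));print(n,lo,len(q),np.round(r[0],1),np.round(r[1],1),round(r[2],1),q.min(0).round(4),q.max(0).round(4))
save("hover.png",np.hstack(A))
im,d,c=grab("wrist");P=cloud(c,d);np.savez("w2.npz",im=im,P=P)
near=np.hypot(P[...,0]-.508,P[...,1]+.1)<.13
for lo,hi in((.0085,.0135),(.143,.149)):
    q=P[near&(P[...,2]>lo)&(P[...,2]<hi)]
    if len(q)>10:
        r=cv2.minAreaRect((q[:,:2]*1000).astype(np.float32));print("w",lo,len(q),np.round(r[0],1),np.round(r[1],1),round(r[2],1),q.min(0).round(4),q.max(0).round(4))
E
```

```text
time: 6.15
position: [0.5092, -0.0978, 0.4945]
tool_rot: [-3.14, -0.005, 0.0]
ft_force: [-0.1, 0.2, -2.1]
grip_width: 0.271
grip_force: 30.0
pos [ 0.5092 -0.0978  0.4945] shift [-0.0012  0.0022  0.0005] turn [np.float64(-3.1383), np.float64(0.0033)] tilt [-1.0e-04  1.2e-03 -1.0e+00] q7 -1.438
scene 0.0085 1076 [ 508.1 -100.8] [122.6 151.9] 89.8 [ 0.4319 -0.1619  0.0085] [ 0.5842 -0.0395  0.0135]
scene 0.143 72 [ 511.5 -101.4] [41.9 49.6] 86.3 [ 0.4861 -0.1216  0.1431] [ 0.5371 -0.0807  0.149 ]
scene 0.165 19 [ 517.  -103.7] [31.3 13.3] 45.2 [ 0.5013 -0.1107  0.1817] [ 0.5243 -0.0879  0.1896]
scene 0.19 110 [ 517.2 -103.4] [31.8 18.5] 45.7 [ 0.4998 -0.1105  0.1906] [ 0.5306 -0.0858  0.2247]
scene 0.225 145 [ 518.  -103.5] [32.1 20.6] 49.5 [ 0.5001 -0.1109  0.225 ] [ 0.5331 -0.0847  0.2599]
scene 0.26 119 [ 515.6 -103.6] [32.7 18.9] 41.1 [ 0.4971 -0.1107  0.2604] [ 0.5246 -0.0858  0.2899]
side 0.0085 1394 [ 508.5 -100.3] [150.4 123.8] 0.5 [ 0.4334 -0.1625  0.0085] [ 0.5839 -0.0382  0.0135]
side 0.143 104 [ 512.  -100.3] [44.5 50.1] 89.8 [ 0.4869 -0.1226  0.1432] [ 0.537  -0.0781  0.1486]
side 0.165 35 [507.3 -87.7] [26.3 12.6] 28.8 [ 0.4988 -0.0996  0.1813] [ 0.5209 -0.0829  0.1897]
side 0.19 189 [512.1 -91.3] [35.4 24. ] 19.7 [ 0.4983 -0.1086  0.1905] [ 0.5328 -0.082   0.225 ]
side 0.225 209 [510.4 -92.7] [34.6 25.5] 26.6 [ 0.4986 -0.1118  0.225 ] [ 0.531  -0.0817  0.2597]
side 0.26 177 [504.7 -90.9] [33.5 19.2] 46.3 [ 0.4984 -0.1097  0.26  ] [ 0.5225 -0.0825  0.2899]
w 0.0085 8262 [ 506.8 -101.4] [148.5 120. ] 0.2 [ 0.4325 -0.1615  0.0085] [ 0.5812 -0.0412  0.0135]
w 0.143 528 [ 513.9 -101.6] [40.8 44.6] 0.2 [ 0.4935 -0.124   0.143 ] [ 0.5343 -0.0793  0.1489]
```

View pics/hover.png

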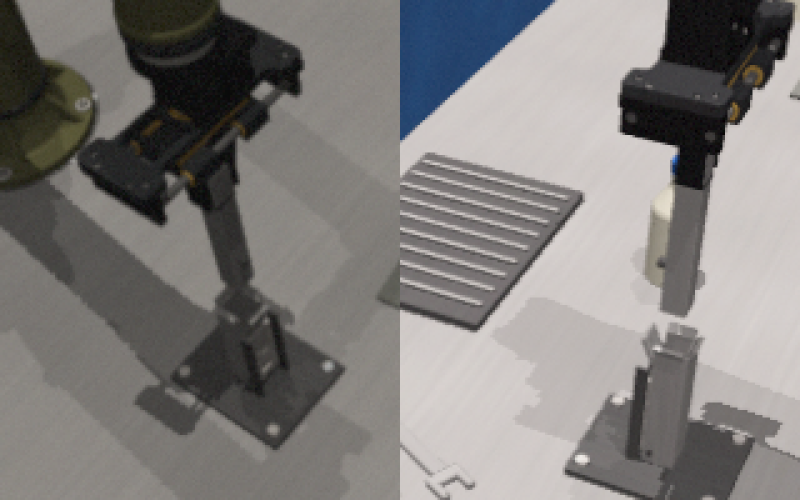

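The hover picture shows the tube above the sleeve, with the button towards +x, the ramp and hole side. Next I'll align to TCP (0.5067, −0.1006) and go down into the flare.

To row units: 0.025 m / 0.6 = 0.0417, 0.02 m / 0.6 = 0.0333, 0.003 rad / 3.1416 = 0.001.

```bash
python3 -m inch '[[-0.0042,0.005,0.0167,0.001,0.1],[-0.0042,0.005,0.0333,0.001,0.1],[-0.0042,0.005,0.0417,0.001,0.1],[-0.0042,0.005,0.0417,0.001,0.1],[-0.0042,0.005,0.0417,0.001,0.1]]'
python3 - <<'E'
from h import *
goto([.5067,-.1006,.4635],0)
E
```

```text
time: 6.8
position: [0.506, -0.1029, 0.4696]
tool_rot: [-3.142, 0.005, 0.0]
ft_force: [-0.1, 0.6, -2.5]
grip_width: 0.274
grip_force: 30.0
pos [ 0.506  -0.1029  0.4696] shift [ 0.0007 -0.0023  0.0061] turn [np.float64(3.1384), np.float64(-0.0032)] tilt [-2.e-04  0.e+00 -1.e+00] q7 -1.434
```

```bash
for i in 1 2 3; do python3 -m inch '[[0,0,0,0,0.1]]' | sed -n 2,4p; done; python3 - <<'E'
from h import *
im,d,c=grab("wrist");P=cloud(c,d)
near=np.hypot(P[...,0]-.508,P[...,1]+.1)<.13
q=P[near&(P[...,2]>.0085)&(P[...,2]<.0135)];r=cv2.minAreaRect((q[:,:2]*1000).astype(np.float32));print(r)
goto([.5067,-.1006,.4635],0)
E
```

```text
position: [0.5062, -0.1029, 0.4701]
tool_rot: [3.141, -0.005, 0.001]
ft_force: [-0.0, 0.2, -1.4]
position: [0.5062, -0.1029, 0.4702]
tool_rot: [3.141, -0.005, 0.001]
ft_force: [0.3, -0.2, -2.0]
position: [0.5061, -0.1029, 0.47]
tool_rot: [3.141, -0.005, 0.001]
ft_force: [0.8, -1.1, -1.6]
((506.5546875, -101.41262817382812), (150.11691284179688, 120.11370086669922), 0.12451139092445374)
pos [ 0.5061 -0.1029  0.47  ] shift [ 0.0006 -0.0023  0.0065] turn [np.float64(3.1384), np.float64(-0.0032)] tilt [ 4.e-04 -3.e-04 -1.e+00] q7 -1.434
```

To row units: 0.02 m / 0.6 = 0.0333, -0.002 m / 0.6 = -0.0033, -0.003 rad / 3.1416 = -0.001.

```bash
python3 -m inch '[[0.0008,-0.0033,0,-0.001,0.1],[0.0008,-0.0033,0.0083,-0.001,0.1],[0.0008,-0.0033,0.0167,-0.001,0.1],[0.0008,-0.0033,0.025,-0.001,0.1],[0.0008,-0.0033,0.0333,-0.001,0.1],[0.0008,-0.0033,0.0333,-0.001,0.1]]'; python3 -m inch '[[0,0,0.0083,0,0.1],[0,0,0.0167,0,0.1],[0,0,0.025,0,0.1],[0,0,0.025,0,0.1]]'
python3 - <<'E'
from h import *
goto([.5067,-.1006,.4335],0);print(ctrl.get_state()["torque"])
E
```

```text
time: 7.75
position: [0.5063, -0.101, 0.4486]
tool_rot: [-3.141, 0.0, 0.003]
ft_force: [0.1, 0.5, -2.3]
grip_width: 0.271
grip_force: 30.0
time: 8.15
position: [0.5063, -0.1009, 0.4338]
tool_rot: [-3.141, 0.0, 0.002]
ft_force: [0.4, -0.2, -2.4]
grip_width: 0.271
grip_force: 30.0
pos [ 0.5063 -0.1009  0.4338] shift [ 0.0004 -0.0003  0.0003] turn [np.float64(3.1414), np.float64(-0.0002)] tilt [-1.6e-03  4.0e-04 -1.0e+00] q7 -1.441
[ 0.03142403  0.06566104 -0.00126053]
```

To row units: 0.015 m / 0.6 = 0.025, 0.012 m / 0.6 = 0.02.

```bash
python3 -m inch '[[0,0,0.0067,0,0.1],[0,0,0.0133,0,0.1],[0,0,0.02,0,0.1],[0,0,0.025,0,0.1],[0,0,0.025,0,0.1]]'; python3 -m inch '[[0,0,0.005,0,0.1],[0,0,0.01,0,0.1],[0,0,0.015,0,0.1],[0,0,0.02,0,0.1],[0,0,0.02,0,0.1]]';python3 -m inch '[[0,0,0.005,0,0.1],[0,0,0.01,0,0.1],[0,0,0.015,0,0.1],[0,0,0.02,0,0.1],[0,0,0.02,0,0.1]]'
```

```text
time: 8.65
position: [0.5064, -0.1009, 0.4191]
tool_rot: [-3.141, 0.0, 0.002]
ft_force: [-0.0, 0.2, -1.4]
grip_width: 0.272
grip_force: 30.0
time: 9.15
position: [0.5061, -0.101, 0.4072]
tool_rot: [3.142, -0.0, -0.003]
ft_force: [-2.4, -0.8, -1.6]
grip_width: 0.272
grip_force: 30.0
time: 9.65
position: [0.5062, -0.1011, 0.3948]
tool_rot: [-3.142, 0.0, 0.002]
ft_force: [-4.4, 0.4, -1.8]
grip_width: 0.276
grip_force: 30.0
```

To row units: 0.012 m / 0.6 = 0.02, 0.009 m / 0.6 = 0.015.

```bash
python3 -m inch '[[0,0,0.005,0,0.1],[0,0,0.01,0,0.1],[0,0,0.015,0,0.1],[0,0,0.02,0,0.1],[0,0,0.02,0,0.1]]' | grep -v grip;python3 -m inch '[[0,0,0.005,0,0.1],[0,0,0.01,0,0.1],[0,0,0.015,0,0.1],[0,0,0.015,0,0.1]]'
python3 - <<'E'
from h import *
im,d,c=grab("wrist");save("w3.png",im)
im,d,c=grab("scene");save("s3.png",cv2.resize(im[170:300,190:320],None,fx=4,fy=4))
E
```

```text
time: 10.15
position: [0.5062, -0.101, 0.3829]
tool_rot: [-3.141, 0.0, 0.002]
ft_force: [-3.9, 0.1, -2.9]
time: 10.55
position: [0.5062, -0.101, 0.374]
tool_rot: [-3.141, 0.0, 0.002]
ft_force: [-4.6, 0.1, -1.7]
grip_width: 0.275
grip_force: 30.0
```

View pics/w3.png

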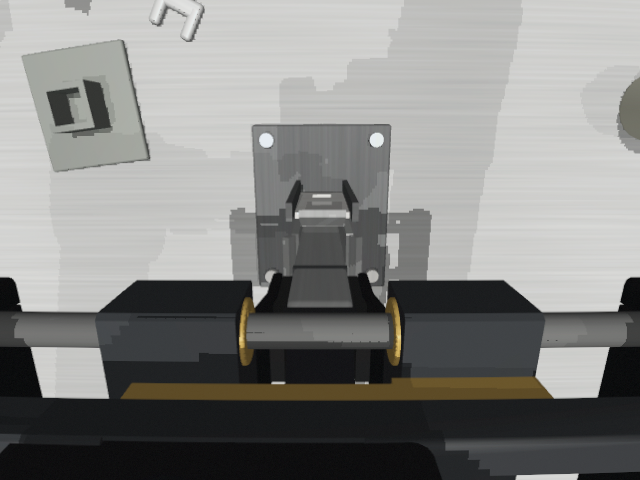

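The wrist view shows the tube in the sleeve, with the mouth at (320,215). The side force of −4.5 N means the button is pressed in. I'll continue in small steps and watch for Fx dropping (the pop).

To row units: 0.006 m / 0.6 = 0.01, 0.004 m / 0.6 = 0.0067.

```bash
m(){ grep -E 'posi|force:' | head -2 | tr '\n' ' '; echo; }
python3 -m inch '[[0,0,0.0033,0,0.1],[0,0,0.0067,0,0.1],[0,0,0.01,0,0.1]]'|m
python3 -m inch '[[0,0,0.0033,0,0.1],[0,0,0.0067,0,0.1]]'|m
python3 -m inch '[[0,0,0.0033,0,0.1],[0,0,0.005,0,0.1]]'|m
```

```text
position: [0.5063, -0.1009, 0.3689] ft_force: [-5.7, -0.1, 1.3] 
position: [0.5063, -0.1009, 0.3648] ft_force: [-5.1, -0.1, 0.7] 
position: [0.5064, -0.1009, 0.3618] ft_force: [-5.5, -0.7, 1.2]
```

To row units: 0.002 m / 0.6 = 0.0033, 0.001 m / 0.6 = 0.0017.

```bash
m(){ grep -E 'posi|force:' | head -2 | tr '\n' ' '; echo; }
python3 -m inch '[[0,0,0.0017,0,0.1],[0,0,0.0033,0,0.1]]'|m
python3 -m inch '[[0,0,0.0017,0,0.1],[0,0,0.0033,0,0.1]]'|m
```

```text
position: [0.5064, -0.1009, 0.3599] ft_force: [-6.1, -0.0, 1.3] 
position: [0.5064, -0.1009, 0.3579] ft_force: [-5.3, 0.4, -0.1]
```

To row units: 0.002 m / 0.6 = 0.0033, 0.001 m / 0.6 = 0.0017.

```bash
m(){ grep -E 'posi|force:' | head -2 | tr '\n' ' '; echo; }
python3 -m inch '[[0,0,0.0017,0,0.1],[0,0,0.0033,0,0.1]]'|m
python3 -m inch '[[0,0,0.0017,0,0.1],[0,0,0.0033,0,0.1]]'|m
```

```text
position: [0.5064, -0.1009, 0.3559] ft_force: [-4.9, 0.2, 1.0] 
position: [0.5064, -0.1009, 0.3539] ft_force: [-6.0, 0.1, 2.1]
```

To row units: 0.002 m / 0.6 = 0.0033, 0.001 m / 0.6 = 0.0017.

```bash
m(){ grep -E 'posi|force:' | head -2 | tr '\n' ' '; echo; }
python3 -m inch '[[0,0,0.0017,0,0.1],[0,0,0.0033,0,0.1]]'|m
python3 -m inch '[[0,0,0.0017,0,0.1],[0,0,0.0033,0,0.1]]'|m
```

```text
position: [0.5064, -0.1009, 0.3519] ft_force: [-5.5, -0.0, 0.6] 
position: [0.5064, -0.1009, 0.3498] ft_force: [-5.4, 0.1, 1.6]
```

To row units: 0.002 m / 0.6 = 0.0033, 0.001 m / 0.6 = 0.0017.

```bash
m(){ grep -E 'posi|force:' | head -2 | tr '\n' ' '; echo; }
python3 -m inch '[[0,0,0.0017,0,0.1],[0,0,0.0033,0,0.1]]'|m
python3 -m inch '[[0,0,0.0017,0,0.1],[0,0,0.0033,0,0.1]]'|m
```

```text
position: [0.5064, -0.1009, 0.3478] ft_force: [-5.1, 0.0, 1.2] 
position: [0.5074, -0.1008, 0.3456] ft_force: [0.2, -0.7, -4.2]
```

To row units: 0.002 m / 0.6 = 0.0033, 0.001 m / 0.6 = 0.0017.

```bash
m(){ grep -E 'posi|force:' | head -2 | tr '\n' ' '; echo; }
python3 -m inch '[[0,0,0.0017,0,0.1],[0,0,0.0033,0,0.1]]'|m
```

```text
position: [0.5073, -0.1008, 0.3444] ft_force: [0.1, 0.6, -2.1]
```

To row units: 0.002 m / 0.6 = 0.0033, 0.001 m / 0.6 = 0.0017.

```bash
m(){ grep -E 'posi|force:' | head -2 | tr '\n' ' '; echo; }
python3 -m inch '[[0,0,0.0017,0,0.1],[0,0,0.0033,0,0.1]]'|m
```

```text
position: [0.5069, -0.1009, 0.3421] ft_force: [-0.2, -1.0, 0.7]
```

Fx fell to 0 at TCP z≈0.346, so the button has popped. I'll hold, read the force, and look.

```bash
python3 -m inch '[[0,0,0,0,0.1],[0,0,0,0,0.1]]'|head -4; python3 - <<'E'
from h import *
im,d,c=grab("scene");a=cv2.resize(im[200:290,205:295],None,fx=6,fy=6,interpolation=3)
a=cv2.convertScaleAbs(a,alpha=2.2);save("s4.png",a)
E
```

```text
time: 13.55
position: [0.5068, -0.1009, 0.3421]
tool_rot: [3.141, -0.0, 0.002]
ft_force: [0.5, 0.8, -0.1]
```

View pics/s4.png

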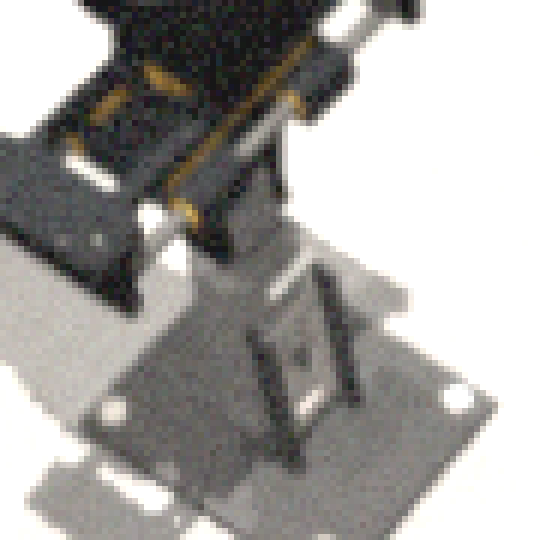

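The picture shows the button dark in the upper hole at (302,355), with the lower hole bright and empty at (312,400). I'll do a tiny feel, then release.

To row units: 0.0005 m / 0.6 = 0.0008.

```bash
python3 -m inch '[[0,0,0.0008,0,0.1],[0,0,0.0008,0,0.1]]'|head -4
```

```text
time: 13.8
position: [0.5068, -0.1009, 0.3419]
tool_rot: [3.141, -0.0, 0.002]
ft_force: [0.5, 0.1, 1.5]
```

The stop is felt, with about 3.5 N over the free-hanging reading. Releasing and backing up.

To row units: -0.15 m / 0.6 = -0.25, -0.14 m / 0.6 = -0.2333.

```bash
python3 -m inch '[[0,0,0,0,0.3],[0,0,0,0,0.45],[0,0,0,0,0.7],[0,0,0,0,0.8],[0,0,0,0,0.8],[0,0,0,0,0.8],[0,0,0,0,0.8]]'; python3 -m inch '[[0,0,-0.0167,0,0.8],[0,0,-0.05,0,0.8],[0,0,-0.1,0,0.8],[0,0,-0.15,0,0.8],[0,0,-0.2,0,0.8],[0,0,-0.2333,0,0.8],[0,0,-0.25,0,0.8],[0,0,-0.25,0,0.8],[0,0,-0.25,0,0.8]]'
python3 - <<'E'
from h import *
A=[]
for n,(y,x) in (("scene",(150,200)),("side",(170,330))):
    im,d,c=grab(n);A.append(cv2.resize(im[y:y+150,x:x+125],None,fx=3.2,fy=3.2,interpolation=3)); P=cloud(c,d)
    near=np.hypot(P[...,0]-.508,P[...,1]+.1)<.05
    q=P[near&(P[...,2]>.1)&(P[...,2]<.23)];print(n,q[:,2].max())
save("final.png",cv2.convertScaleAbs(np.hstack(A),alpha=1.5))
E
```

```text
time: 14.5
position: [0.5065, -0.1009, 0.3412]
tool_rot: [3.141, -0.0, -0.0]
ft_force: [-0.1, -0.1, -0.6]
grip_width: 0.751
grip_force: 0.0
time: 15.4
position: [0.5064, -0.1009, 0.4905]
tool_rot: [-3.141, 0.0, 0.002]
ft_force: [0.1, 0.5, -0.3]
grip_width: 0.8
grip_force: 0.0
scene 0.2116272286548424
side 0.20998001423701185
```

View pics/final.png

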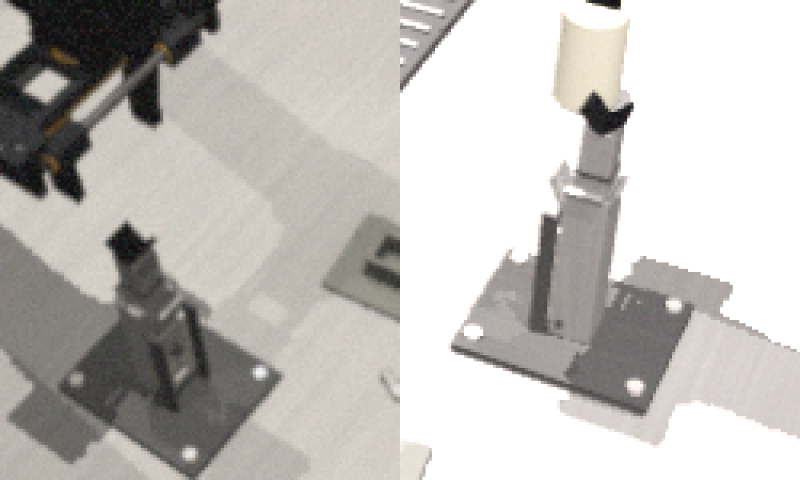

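The post stands upright in the sleeve with the gripper clear of it. Its top is at about 0.21 m, so the button is at about 0.07 m, and it shows in the upper hole at (178,350).

```bash
python3 -c "
from bench import ctrl
print(ctrl.close_job())"
```

```text
the job is handed in; nothing more can be done
None
```

The post is standing in the stand's sleeve with its button popped out through the upper hole, the gripper has let go and is clear, and I handed the job in at about 15.5 s of the 64 s allowed.

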